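# Set the bench magnifier over the relay

### The arm

A 7-joint arm with a two-finger parallel gripper is mounted at the origin on the work surface. World frame = base frame: x ahead of the robot, y to its left, z up, the work surface at z = 0. Lengths are in m, angles in rad, forces in N, time in s.
With the tool pointing down it reaches from about 0.425 to 0.825 m from the base axis. Payload 3.6 kg.
Tool frame: the origin (TCP) lies where the fingers leave the gripper's body, on its centre line; the fingertips stand 73 mm ahead of it and the grasp point (between the pads) lies 54 mm ahead of it; z points along the fingers, y is the line along which they close (so a half turn about z gives the same grasp; the last joint's range is limited). The gripper opens to 85 mm and grips with 20 to 120 N. Pads are 22 mm wide; open, the fingers measure 114 mm over their backs; the gripper's body (76 mm by 85 mm) begins 54 mm behind the grasp point. The pads swing forward as they close: fully open they stand 13 mm farther back than shut.
Start: joints at [-1.149, 0.615, -0.013, 1.423, 0.008, 1.103, -0.04], TCP at [0.281, 0.586, 0.304] pointing down, gripper open.
Joint ranges: [-3.12, 3.12], [-0.3, 2.06], [-1.34, 1.32], [0.26, 2.42], [-1.36, 4.5], [0.01, 1.98], [-2.84, 2.84]. Speed limits (rad/s): [2.79, 2.79, 3.14, 3.14, 3.14, 3.14, 3.14].

### API

Orientations are given as a unit quaternion [x, y, z, w].
In Python, from station import arm, snapshot, camera_info, ticket gives the robot as it stands. Calls block until the motion is done:
- arm.movep(position, orientation): joint-space move of the TCP to a pose.
- arm.line_to(position, velocity=0.15, ori=None): straight line of the TCP; ori=None keeps the orientation; velocity is the mean speed in m/s.
- arm.move_j(angles): joint-space move.
- arm.move_gripper(opening, effort=None): opening from 0.0 (shut) to 1.0 (fully open); effort is the grip in N (None keeps the last); returns when the fingers have stopped.
- arm.pause(seconds).
- arm.ik(position, orientation): joint angles nearest the present ones, or None.
- snapshot(name): name is "side" or "top"; returns the picture (480x640x3 uint8, blue, green, red); there is no depth.
- camera_info(name): a dict with "fx", "fy", "cx", "cy" (pixels), "dist_coeffs" ([k1, k2, p1, p2, k3] as OpenCV has them; the pictures are not rectified), "R" (3x3) and "t" (3): a world point X has camera coordinates R X + t. Camera axes: x right, y down, z forward; pixel columns grow to the right and rows downward; lengths in m; the calibration is good to about 2 mm. A picture is of the moment at which its call begins. camera_info takes no time and is no camera call.
A pose or a line that the arm cannot do raises arm.MotionError and nothing moves.
- ticket.finish_job(): hands the job in; it is judged then, once.
Readings, each from a call of its own:
- arm.read_time(): time.
- arm.read_joint_positions(): joint angles.
- arm.read_dq(): joint speeds.
- arm.read_effort(): joint torques, N m.
- arm.read_tool_pos(): TCP position.
- arm.read_eef_rot(): TCP orientation.
- arm.read_ft_force(): force on the tool from outside, world axes, zero at the start.
- arm.read_wrist_torque(): the same for the moment, N m.
- arm.read_opening(): opening from 0.0 (shut) to 1.0 (fully open).
- arm.read_finger_force(): force on a finger pad.
Only numpy, scipy, OpenCV 4.12 (cv2) and the standard library are available. Lean on these libraries where they do the work, as an engineer would, in place of code of your own. Each camera call takes 0.05 s, during which the arm holds its last target. There are 200 camera calls.

### The job

Swing the bench magnifier round until the orange relay lies under the middle of its lens, and tilt the lens level, so that an assembler can look straight down at the relay. Move it by its frame, thumb grip or knobs, keeping off the glass, and leave the two terminal-strip plates and everything else on the bench undisturbed.

Things in the scene. Friction and masses are not known exactly. Their poses are not given: they have to be found in the camera images.
- swivel (a joint): Swivel of the magnifier's arm about its upright post (rad, positive = anticlockwise from above, stops at +-1.7). At 0 the arm points along the -x axis of magnifier. Held by friction, it stays where it is left and needs 2 to 3 N sideways at the lens to move.
- head (a joint): Tilt of the magnifier's head in its fork (rad, 0 = lens level, positive = the thumb-grip side is raised, stops at +-0.9). The pivot line is level, square to the arm, through the lens centre. Held by friction, it stays where it is left and needs about 3 N down on the thumb grip to move; pressing the opposite side of the rim tilts it the other way.
- magnifier: Bench magnifier, fixed to the table: round white base 190 mm across and 26 mm high, steel post, black swivel hub 44 mm across (height 208 to 252 mm), white arm and fork at height 230 mm (16 mm high), head in the fork. Origin on the table under the post's axis, z up; its -x axis is the arm's direction at swivel 0. The lens centre is always 220 mm from the post's axis, at height 230 mm.
- post_axis (a point): Point on the post's axis at the height of the arm (230 mm).
- lens_centre (a point): Centre of the glass lens (102 mm across), which sits in the white ring-shaped head (136 mm outer, 100 mm inner diameter, 24 mm thick; the lens is recessed by 7 mm at its middle and 10 mm at its edge from the ring's faces). The point's z axis is the lens's axis, vertical when level; its -x axis points at the thumb grip, away from the post, and its y axis lies along the tilt pivot.
- thumb_grip (a point): Middle of the upper face of the black thumb grip, a tab 50 mm wide, 32 mm long and 12 mm thick sticking out of the ring on the side away from the post; this point is 83 mm from the lens centre along the head's -x axis and 6 mm above the pivot plane when level.
- knob_a (a point): Centre of the outer face of one black fork knob (26 mm across, 16 mm long, its axis along the tilt pivot), on the fork's prong 104 mm sideways of the lens centre on its +y side, height 230 mm. Pushing this face straight in, towards the lens, swings the arm to larger swivel values without tilting the head.
- knob_b (a point): Centre of the outer face of the other fork knob, 104 mm from the lens centre on its -y side, height 230 mm. Pushing it in swings the arm to smaller swivel values.
- relay_top (a point): Centre of the top of the orange relay (46 x 28 mm), which stands in the middle of the relay plate, 72.5 mm above the plate's underside. It can lie to either side of the magnifier, within 10 mm of 220 mm from the post's axis.
- timer_top (a point): The same point on the other plate, whose plugged-in unit is a grey timer in place of the orange relay.
- relay_plate: Terminal-strip plate with the orange relay: loose aluminium plate 104 x 168 x 3 mm carrying a rail with terminals (47 mm high), 0.8 kg, lying on a 2 mm blue mat. Origin at the centre of its underside, rail along its y.
- timer_plate: The other loose terminal-strip plate, of the same size, with the grey timer, on the other blue mat.
- screwdriver: Bystander: red screwdriver 200 mm long lying on the bench.
- cutters: Bystander: red-handled side cutters about 170 mm long, lying on the bench.
- terminal_tray: Bystander: black open tray 120 x 180 x 45 mm.
- carton: Bystander: cardboard carton 150 x 110 x 90 mm.
- marker_jar: Bystander: clear jar 70 mm across and 85 mm high with a blue cap.

How it is judged:
By the outcome, as a careful person would: the job done as asked, in the order asked, and still so for the second after the job is handed in, with the robot touching nothing.
It also fails if it takes over 54 s, if anything falls off the work surface, if the arm or the gripper's body presses on something with over 40 N, if the wrist force passes 120 N, or if a joint passes its speed limit or range.

## Working session

There is one attempt and no reset: what is moved stays moved. The work goes in short steps, each a Python script; the robot and the scene stay as the last script left them, time stands still between calls to the robot, and variables do not carry over. Pictures are saved under pics/ and viewed, at most 10 in all, crops included, and the job is handed in when it is done.

```bash
ls; mkdir -p pics
python3 - <<'E'
from station import arm,snapshot,camera_info
import cv2
for n in("top","side"):
    cv2.imwrite(f"pics/{n}0.png",snapshot(n)); print(n,camera_info(n))
print(arm.read_time(),arm.read_tool_pos(),arm.read_eef_rot())
E
```

```text
pics
top {'fx': 583.0540456336306, 'fy': 583.0540456336306, 'cx': 322.6754765894664, 'cy': 242.70420821864263, 'dist_coeffs': array([0.02471746, 0.        , 0.        , 0.        , 0.        ]), 'R': array([[ 0.01730197, -0.99967766,  0.01858029],
       [-0.98071436, -0.02058618, -0.19435933],
       [ 0.19467917, -0.01485915, -0.98075442]]), 't': array([-0.04541959,  0.57272556,  1.37914693])}
side {'fx': 608.2603896863128, 'fy': 608.2603896863128, 'cx': 318.0714172778641, 'cy': 227.38435926659668, 'dist_coeffs': array([0.00126219, 0.        , 0.        , 0.        , 0.        ]), 'R': array([[ 0.73701856, -0.67562464,  0.01830268],
       [-0.5189106 , -0.58299991, -0.62517429],
       [ 0.43305362,  0.45126759, -0.78027054]]), 't': array([-0.41501488,  0.37858698,  1.49775658])}
0.1 [0.28121381 0.58543056 0.30285291] [ 2.22020904e-01  9.75041204e-01 -1.14330203e-03 -2.49402183e-04]
```

View pics/top0.png

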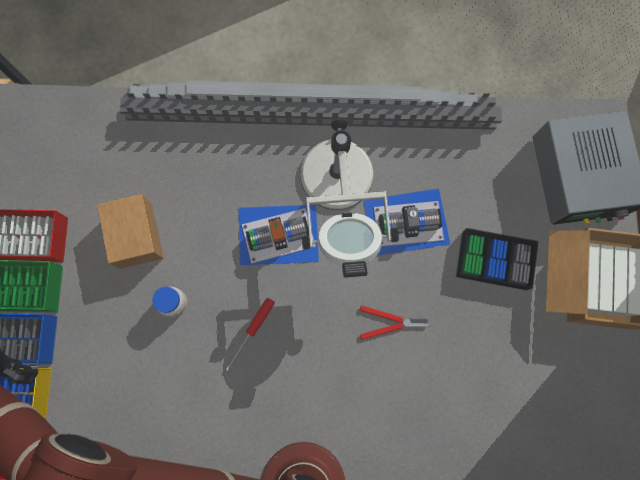

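View pics/side0.png

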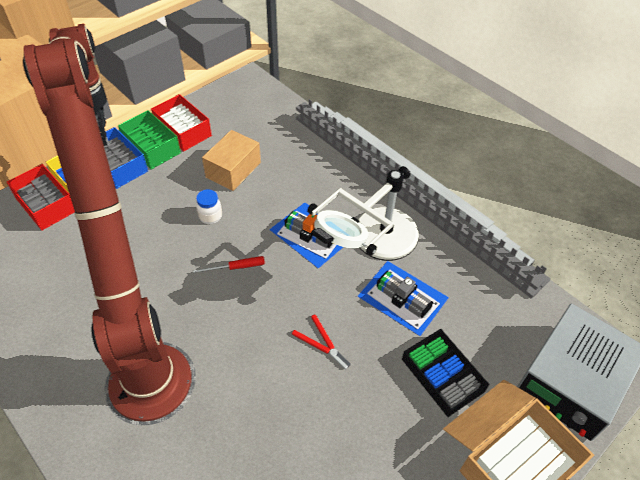

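The top view shows the post hub at (340,140), the lens at (351,237), the grip at (354,269) and the orange relay at (278,233), on the robot's left (+y). In the side view the relay is partly hidden at (308,224). I'll zoom in next.

Run:
```python
import cv2,numpy as np
a=cv2.imread("pics/top0.png")[115:290,225:460];b=cv2.imread("pics/side0.png")[155:275,260:435]
a=cv2.resize(a,None,fx=3.4,fy=3.4,interpolation=2);b=cv2.resize(b,None,fx=4.5,fy=4.5,interpolation=2)
cv2.imwrite("pics/c1.png",a);cv2.imwrite("pics/c2.png",b);print(a.shape,b.shape)
```

```text
(595, 799, 3) (540, 788, 3)
```

View pics/c1.png

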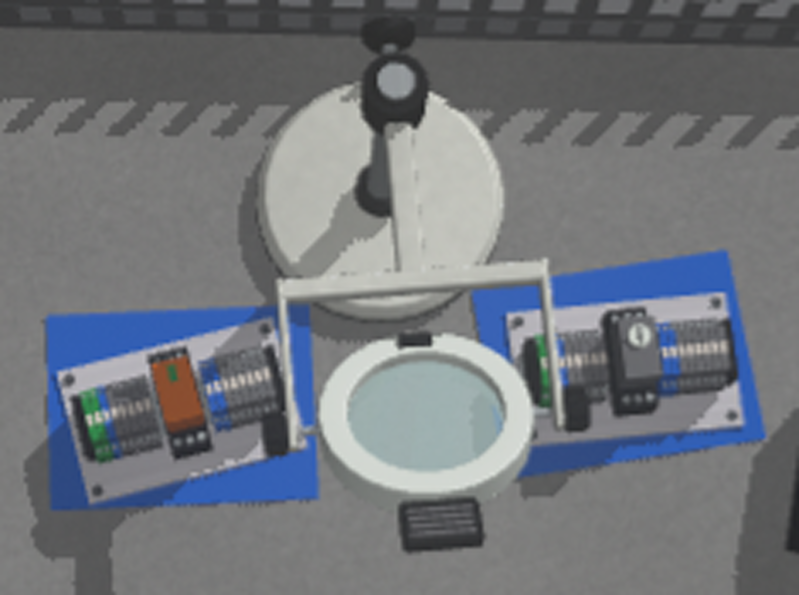

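View pics/c2.png

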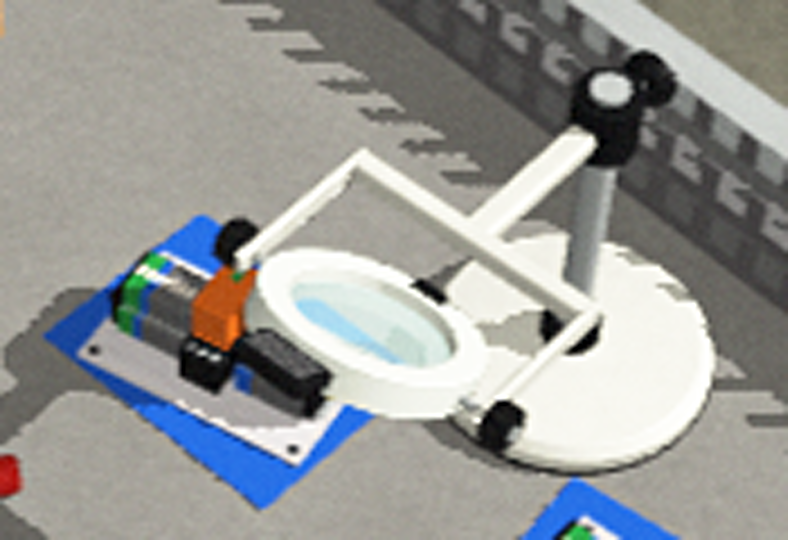

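The crops give clear positions. In the top crop these are hub cap (396,80), knobs (275,428) and (576,408), grip (441,515) and orange top (180,392). In the side crop they are hub cap (611,88), knobs (237,241) and (502,427), and grip (285,365).

```bash
cat > h.py <<'E'
import numpy as np,cv2
from station import arm,snapshot,camera_info
def ray(n,uv):
    c=camera_info(n);K=np.array([[c['fx'],0,c['cx']],[0,c['fy'],c['cy']],[0,0,1]])
    p=cv2.undistortPoints(np.array([[uv]],float),K,c['dist_coeffs'])[0,0]
    R=np.array(c['R']);o=-R.T@np.array(c['t']);d=R.T@np.array([p[0],p[1],1]);return o,d/np.linalg.norm(d)
def plane(n,uv,z):
    o,d=ray(n,uv);return o+d*(z-o[2])/d[2]
def tri(a,b):
    o1,d1=ray("top",a);o2,d2=ray("side",b)
    s=np.linalg.lstsq(np.c_[d1,-d2],o2-o1,rcond=None)[0]
    p,q=o1+s[0]*d1,o2+s[1]*d2;return (p+q)/2,np.linalg.norm(p-q)
def orange(im,lo,hi):
    h=cv2.cvtColor(im,cv2.COLOR_BGR2HSV);m=cv2.inRange(h,(5,150,90),(16,255,255))
    k=np.zeros_like(m);k[lo[1]:hi[1],lo[0]:hi[0]]=1;return m*k
E
python3 - <<'E'
from h import *
T=lambda x,y:(225+(x+.5)/3.4-.5,115+(y+.5)/3.4-.5)
S=lambda x,y:(260+(x+.5)/4.5-.5,155+(y+.5)/4.5-.5)
np.set_printoptions(precision=4,suppress=True)
for n,a,b in[("hub",(396,80),(611,88)),("knL",(275,428),(237,241)),("knR",(576,408),(502,427)),("grip",(441,515),(285,365)),("fork_c",(283,290),(362,158)),("fork_c2",(546,268),(600,310))]:
    print(n,*tri(T(*a),S(*b)))
print("hub@.252",plane("top",T(396,80),.254),plane("side",S(611,88),.254))
print("knobs@.23",plane("top",T(275,428),.23),plane("top",T(576,408),.23),plane("side",S(237,241),.23),plane("side",S(502,427),.23))
im=cv2.imread("pics/top0.png");m=orange(im,(260,210),(295,260));c=cv2.findContours(m,0,2)[0];c=max(c,key=cv2.contourArea)
r=cv2.minAreaRect(c);print(r,cv2.countNonZero(m),plane("top",r[0],.0745))
bx=cv2.boxPoints(r);print([plane("top",q,.0745)[:2] for q in bx])
# base circle on z=.026
h=cv2.cvtColor(im,cv2.COLOR_BGR2HSV)
for n,p in(("timer",T(632,340)),("cyl",T(560,355))):print(n,plane("top",p,.0745))
E
```

```text
hub [ 0.7696 -0.0683  0.2542] 0.0014118197090340389
knL [0.543  0.0055 0.2286] 0.0009076188372380035
knR [ 0.5608 -0.1868  0.2282] 0.000662038659570172
grip [ 0.4834 -0.0979  0.2639] 0.001222800799375023
fork_c [0.6341 0.0012 0.2348] 0.0035071423599611243
fork_c2 [ 0.6534 -0.1685  0.2345] 0.005437882850887715
hub@.252 [ 0.769  -0.0679  0.254 ] [ 0.7705 -0.0683  0.254 ]
knobs@.23 [0.5431 0.0053 0.23  ] [ 0.5601 -0.1864  0.23  ] [0.5417 0.0048 0.23  ] [ 0.5601 -0.1878  0.23  ]
((276.558837890625, 229.23532104492188), (17.220029830932617, 10.6715669631958), 75.96376037597656) 164 [0.6011 0.0788 0.0745]
[array([0.6183, 0.0971]), array([0.6254, 0.0721]), array([0.5839, 0.0606]), array([0.5769, 0.0855])]
timer [ 0.6448 -0.2491  0.0745]
cyl [ 0.6326 -0.1969  0.0745]
```

```bash
cat >> h.py <<'E'
from scipy.spatial.transform import Rotation as Rn
P=np.array([.7695,-.0682]);REL=np.array([.6011,.0788])
A0=np.arctan2(-.0907+.0682,.552-.7695)%(2*np.pi); A1=np.arctan2(*(REL-P)[::-1])
def q(yaw): return (Rn.from_euler('z',yaw)*Rn.from_euler('x',np.pi)).as_quat()
def push(a,g,off):  # tool pose with finger centre g outside knob_b face, arm direction a
    u=np.array([np.cos(a),np.sin(a)]);x=-u;y=np.array([-x[1],x[0]])
    p=P+.22*u-(.104+g)*y
    return np.r_[p,.288],q(np.arctan2(y[1],y[0])+off)
E
python3 - <<'E'
from h import *
np.set_printoptions(precision=3,suppress=True)
print(A0,A1)
for off in(0,np.pi):
    for a in(A0,(A0+A1)/2,A1):print(off,push(a,.011,off)[0],arm.ik(*push(a,.011,off)))
arm.move_gripper(0.0)
p=arm.read_tool_pos();arm.line_to([p[0],p[1],.42],.25)
print(arm.read_time(),arm.read_ft_force(),arm.read_joint_positions(),arm.read_opening())
E
```

```text
3.2446742621124933 2.4239410054133566
0 [ 0.563 -0.205  0.288] [ 0.015  0.588  0.492  1.612 -0.313  1.021  0.706]
0 [ 0.525 -0.111  0.288] [-0.159  0.492  0.494  1.785 -0.282  0.934  0.147]
0 [ 0.528 -0.01   0.288] [-0.388  0.489  0.549  1.809 -0.31   0.931 -0.421]
3.141592653589793 [ 0.563 -0.205  0.288] [-0.281  0.795  1.134  1.621 -0.758  1.227 -2.029]
3.141592653589793 [ 0.525 -0.111  0.288] [ 0.842  0.702 -1.149  1.755  0.698  1.159  2.314]
3.141592653589793 [ 0.528 -0.01   0.288] [ 0.106  0.45  -0.187  1.794  0.103  0.908  2.298]
1.4833 [-0.126 -0.3   -1.016] [-1.152  0.543 -0.008  1.226  0.004  1.373 -0.037] -0.0028665865725954827
```

Run:
```python
from h import *
np.set_printoptions(precision=4,suppress=True)
p,o=push(A0,.055,0)
arm.movep([p[0],p[1],.42],o);print(arm.read_time(),arm.read_tool_pos())
arm.line_to(p,.2);f0=arm.read_ft_force();print(arm.read_tool_pos(),f0)
for g in np.arange(.035,-.004,-.003):
    t,o=push(A0,g,0);arm.line_to(t,.06,o);f=arm.read_ft_force()-f0
    print(round(g,3),arm.read_tool_pos()-t,f,arm.read_time())
    if abs(f[1])>1.5:break
cv2.imwrite("pics/side1.png",snapshot("side")[120:300,230:470].repeat(3,0).repeat(3,1))
```

```text
4.575 [ 0.5677 -0.2479  0.4198]
[ 0.5676 -0.2495  0.2892] [-0.439  -0.3222  0.4769]
0.035 [0.0002 0.0006 0.0003] [ 0.2524  0.6613 -0.4789] 5.8667
0.032 [-0.  0. -0.] [-0.1359  0.3172 -0.6173] 6.1167
0.029 [ 0.      0.0002 -0.0001] [ 0.6102 -0.0026 -0.9026] 6.3667
0.026 [ 0.0001  0.0003 -0.    ] [ 1.0379 -0.2618 -0.2076] 6.6167
0.023 [ 0.0001  0.0003 -0.    ] [ 1.3063  0.7931 -0.5573] 6.8667
0.02 [ 0.0001  0.0003 -0.0001] [0.6406 0.3269 0.2109] 7.1167
0.017 [ 0.0001  0.0003 -0.    ] [-0.2915  0.694  -0.699 ] 7.3667
0.014 [ 0.0001  0.0003 -0.0001] [ 0.1728 -0.1758 -1.2164] 7.6167
0.011 [0.     0.0002 0.    ] [ 0.6091  0.4006 -0.111 ] 7.8667
0.008 [-0.0005 -0.0006  0.    ] [-0.7615 -1.5182 -1.0659] 8.1167
```

View pics/side1.png

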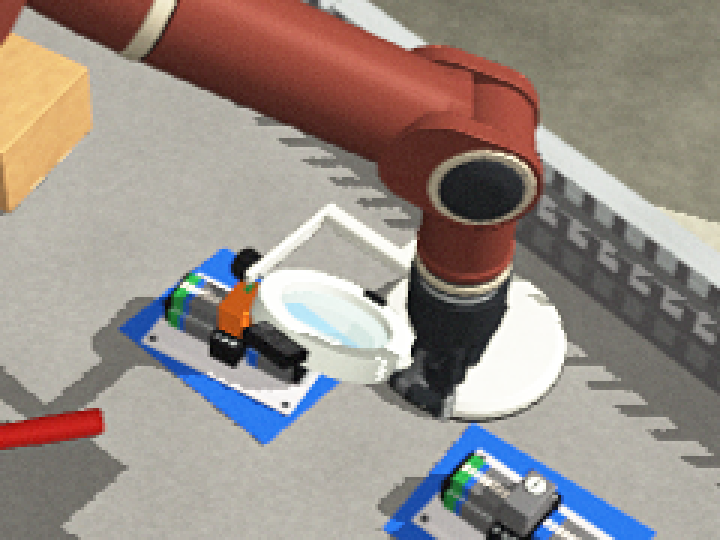

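The finger touches knob_b with the finger centre about 10 mm off its face. I'll swing it along the arc, then back off and measure.

Run:
```python
from h import *
np.set_printoptions(precision=4,suppress=True)
n=12
for a in np.linspace(A0,A1+.005,n+1)[1:]:
    t,o=push(a,.0095,0);arm.line_to(t,.09,o)
    print(round(a,3),arm.read_tool_pos()-t,arm.read_ft_force(),arm.read_time())
t,o=push(A1,.05,0);arm.line_to(t,.15,o);t[2]=.40;arm.line_to(t,.3)
# step aside towards robot/right for a clear view
arm.movep([.50,-.28,.42],o);print(arm.read_time())
for nme in("top","side"):cv2.imwrite(f"pics/{nme}2.png",snapshot(nme))
a=cv2.imread("pics/top2.png")[115:290,225:460];b=cv2.imread("pics/side2.png")[155:275,260:435]
a=cv2.resize(a,(564,420),interpolation=2);b=cv2.resize(b,(564,387),interpolation=2)
cv2.imwrite("pics/c3.png",cv2.resize(cv2.imread("pics/top2.png")[115:290,225:460],(799,595),interpolation=2))
cv2.imwrite("pics/c4.png",cv2.resize(cv2.imread("pics/side2.png")[155:275,240:415],(788,540),interpolation=2))
```

```text
3.177 [ 0.0005  0.001  -0.0001] [-0.4245 -0.6136  0.2911] 8.4917
3.109 [ 0.0004  0.0004 -0.    ] [ 0.273  -0.1783  0.2516] 8.825
3.041 [0.0004 0.     0.    ] [-0.4006 -0.1372 -0.2605] 9.1583
2.973 [ 0.0003 -0.0001 -0.    ] [ 0.0552 -0.9298  0.0058] 9.4917
2.905 [ 0.0003 -0.0001 -0.    ] [-0.304  -0.549   0.4809] 9.825
2.837 [ 0.0002 -0.0002 -0.    ] [-0.5727  0.1459  0.0501] 10.1583
2.769 [ 0.0002 -0.0002 -0.    ] [-0.968   0.1611 -0.5354] 10.4917
2.701 [ 0.0002 -0.0002 -0.    ] [ 0.3847 -0.9696  0.1341] 10.825
2.633 [ 0.0002 -0.0003  0.    ] [-0.9081 -0.7392 -0.7238] 11.1583
2.565 [ 0.0001 -0.0003 -0.    ] [-0.1652 -0.8671  0.7982] 11.4917
2.497 [ 0.0001 -0.0003 -0.    ] [ 0.0329 -0.2422  0.4064] 11.825
2.429 [ 0.     -0.0003 -0.    ] [ 0.8654 -0.7537  0.0757] 12.1583
14.0583
```

View pics/c3.png

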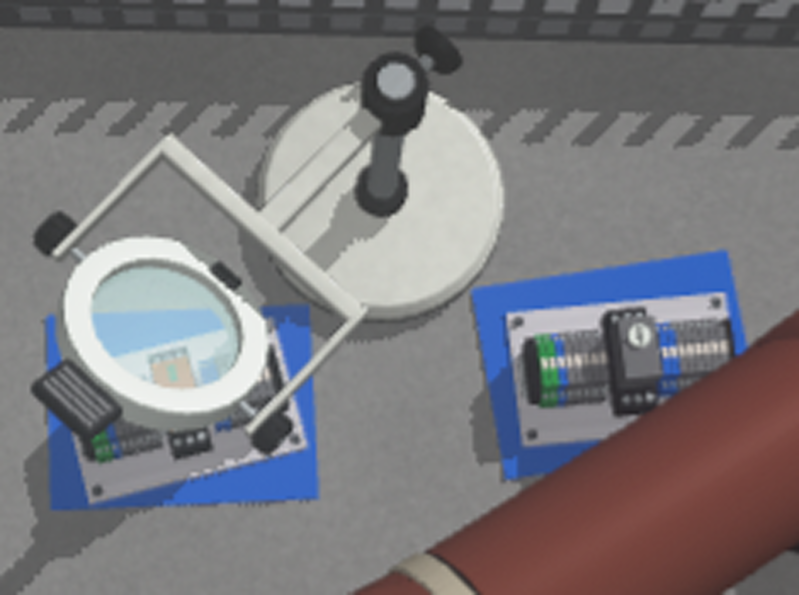

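View pics/c4.png

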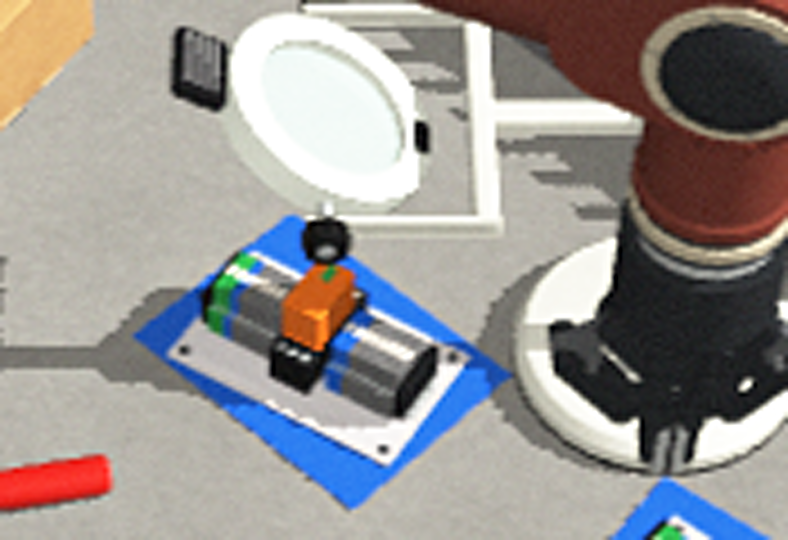

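The swing worked: in the top crop the knobs are at (56,232) and (271,433), the grip is at (78,397), and the grip side is still raised. The side crop shows the relay clear, with its top face near (320,292).

Run:
```python
from h import *
np.set_printoptions(precision=4,suppress=True)
T=lambda x,y:(225+(x+.5)/3.4-.5,115+(y+.5)/3.4-.5)
S=lambda x,y:(240+(x+.5)/4.5-.5,155+(y+.5)/4.5-.5)
a=plane("top",T(56,232),.23)[:2];b=plane("top",T(271,433),.23)[:2];m=(a+b)/2
print("knobs",a,b,np.linalg.norm(a-b),"lens",m,"dist",np.linalg.norm(m-P))
n=(a-b)/np.linalg.norm(a-b);print("dir from knobs",np.arctan2(n[0],-n[1]),"from lens",np.arctan2(*(m-P)[::-1]),"target",A1)
print("knob_b tri",tri(T(271,433),S(325,240)))
print("grip tri",tri(T(78,397),S(199,68)))
im=cv2.imread("pics/side2.png");k=orange(im,(295,205),(325,240))
h=cv2.cvtColor(im,cv2.COLOR_BGR2HSV)[...,2]
ys,xs=np.nonzero(k);print("orange n",len(xs));
top=(h[ys,xs]>np.percentile(h[ys,xs],5));print(np.histogram(h[ys,xs],8))
for r in range(212,234):print(r,h[r,300:322]*(k[r,300:322]>0))
print("relay side",plane("side",S(320,292),.0745),"top",REL)
```

```text
knobs [0.6692 0.1496] [0.5398 0.0077] 0.19206404673769173 lens [0.6045 0.0787] dist 0.22089138493586305
dir from knobs 2.401951664685763 from lens 2.4141478577401543 target 2.4239410054133566
knob_b tri (array([0.5409, 0.0072, 0.2291]), np.float64(0.0021634360499979983))
grip tri (array([0.5517, 0.1264, 0.2699]), np.float64(0.0005351582319123702))
orange n 201
(array([ 4,  8, 24, 48, 31, 62, 10, 14]), array([113.  , 130.75, 148.5 , 166.25, 184.  , 201.75, 219.5 , 237.25,
       255.  ]))
212 [0 0 0 0 0 0 0 0 0 0 0 0 0 0 0 0 0 0 0 0 0 0]
213 [0 0 0 0 0 0 0 0 0 0 0 0 0 0 0 0 0 0 0 0 0 0]
214 [  0   0   0   0   0   0   0   0   0   0 215 214   0   0   0 180   0   0
   0   0   0   0]
215 [  0   0   0   0   0   0   0   0   0 216 205 175   0   0   0 186 217 202
   0   0   0   0]
216 [  0   0   0   0   0   0   0   0 209 203 195   0   0   0 172 208 208 212
   0   0   0   0]
217 [  0   0   0   0   0   0   0 206 200 199 205 177   0   0 210 207 203 194
   0   0   0   0]
218 [  0   0   0   0   0   0 189 202 200 200 202 206 206 207 204 203 194 173
   0   0   0   0]
219 [  0   0   0   0   0 176 202
[... 701 characters left out ...]
   0   0
   0   0   0   0]
227 [  0   0   0 167 180 181 177 180 179 176 224 252 236 154 139   0   0   0
   0   0   0   0]
228 [  0   0   0 169 181 180 174 182 179 178 223 251 241 138   0   0   0   0
   0   0   0   0]
229 [  0   0   0 168 210 180 186 179 180 171 223 253 245 113   0   0   0   0
   0   0   0   0]
230 [  0   0   0   0   0 167 212 184 183 176 223 255 229   0   0   0   0   0
   0   0   0   0]
231 [  0   0   0   0   0   0   0 153 210 179 233 225   0   0   0   0   0   0
   0   0   0   0]
232 [  0   0   0   0   0   0   0   0   0 160 243 199   0   0   0   0   0   0
   0   0   0   0]
233 [0 0 0 0 0 0 0 0 0 0 0 0 0 0 0 0 0 0 0 0 0 0]
relay side [0.6004 0.0737 0.0745] top [0.6011 0.0788]
```

The relay averages about (0.601, 0.077) and the lens is at (0.6045, 0.0787), so they agree within a few mm. Next I'll press the thumb grip down to level.

Run:
```python
from h import *
np.set_printoptions(precision=4,suppress=True)
a=2.418;u=np.array([np.cos(a),np.sin(a)]);L=P+.22*u;xy=L+.086*u
best=min((q(a),q(a-np.pi)),key=lambda o:np.abs(np.array(arm.ik([*xy,.43],o))-arm.read_joint_positions()).max())
arm.movep([*xy,.43],best);arm.line_to([*xy,.375],.15)
f0=arm.read_ft_force()
for z in np.arange(.365,.3085,-.004):
    arm.line_to([*xy,z],.05);print(round(z,3),arm.read_tool_pos()[2]-z,arm.read_ft_force()-f0)
    if arm.read_ft_force()[2]-f0[2]>15:break
arm.line_to([*xy,.309],.05);arm.pause(.2);print(arm.read_tool_pos(),arm.read_ft_force()-f0)
arm.line_to([*xy,.43],.2);arm.movep([.50,-.28,.42],push(A1,0,0)[1]);print(arm.read_time())
for n in("top","side"):cv2.imwrite(f"pics/{n}3.png",snapshot(n))
t=cv2.resize(cv2.imread("pics/top3.png")[145:265,225:320],None,fx=4,fy=4,interpolation=2)
s=cv2.resize(cv2.imread("pics/side3.png")[145:265,240:345],None,fx=4,fy=4,interpolation=2)
cv2.imwrite("pics/c5.png",np.hstack([t,s]));print(t.shape,s.shape)
```

```text
0.365 1.2610909905619305e-05 [-0.4893 -0.2876  0.396 ]
0.361 -0.00019587648970526006 [0.639  0.6345 0.7705]
0.357 -0.0001783547149843967 [ 0.0453  0.1912 -0.1929]
0.353 -0.00020743854749472046 [ 0.5273 -0.0457  0.1955]
0.349 -0.0003277033382699801 [0.6867 0.8614 0.4155]
0.345 -0.0004241876699913605 [-0.301   0.9486 -0.8779]
0.341 -0.0004002537269615636 [ 0.0939 -0.2567 -0.1276]
0.337 -0.0003771830414583399 [ 0.4878 -0.0473 -0.6763]
0.333 -0.00037217201371642084 [ 1.0065  0.8955 -0.0293]
0.329 -0.0003658142798492747 [ 0.2726 -0.102   0.4817]
0.325 -0.0003755978909895652 [ 0.7612 -0.0396  0.0651]
0.321 -0.000367224506998054 [ 0.1749 -0.3533 -0.6803]
0.317 -0.00036450559274436856 [ 0.2039 -0.4222  0.8456]
0.313 -0.00035686723735151027 [-0.5995  0.5111 -0.6777]
0.309 -0.0003818537271871314 [ 0.8566 -0.0808  0.2688]
[0.5402 0.1344 0.309 ] [-0.2463 -0.459  -0.3   ]
22.8167
(480, 380, 3) (480, 420, 3)
```

View pics/c5.png

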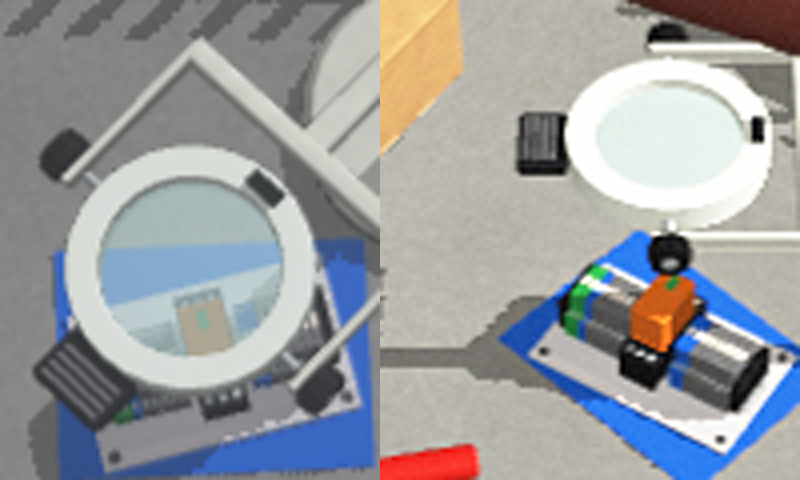

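The ring now looks round from above: its hole centre is at (191,268) in the left panel, with the grip at (85,382) and the rear clip at (265,187). In the right panel the grip is at (162,143) and the clip at (377,129). I'll check level and centring numerically.

Run:
```python
from h import *
np.set_printoptions(precision=4,suppress=True)
T=lambda x,y:(225+(x+.5)/4-.5,145+(y+.5)/4-.5)
S=lambda x,y:(240+(x+.5)/4-.5,145+(y+.5)/4-.5)
g,e=tri(T(85,382),S(162,143));c,e2=tri(T(265,187),S(377,129));print("grip",g,e,"clip",c,e2)
print("hole@.242 corners",plane("top",T(191,268),.242),plane("side",S(290,136),.242))
a=plane("top",T(65,155),.23)[:2];b=plane("top",T(320,388),.23)[:2];m=(a+b)/2;print("knob mid",m,np.arctan2(*(m-P)[::-1]),np.linalg.norm(a-b))
# ring outer outline by white mask, both views: ellipse fit of upper face
for n,r,tr in(("top",(225,175,308,248),.242),("side",(275,155,340,210),.242)):
    im=cv2.imread(f"pics/{n}3.png");h=cv2.cvtColor(im,cv2.COLOR_BGR2HSV);w=cv2.inRange(h,(0,0,195),(180,30,255))
    x0,y0,x1,y1=r;k=np.zeros_like(w);k[y0:y1,x0:x1]=w[y0:y1,x0:x1]
    cs,hi=cv2.findContours(k,cv2.RETR_CCOMP,cv2.CHAIN_APPROX_NONE)
    for i,q_ in enumerate(cs):
        if len(q_)>60:
            pts=np.array([plane(n,p[0],tr)[:2] for p in q_]).astype(np.float32)
            el=cv2.fitEllipse(pts*1000);print(n,"hole" if hi[0][i][3]>=0 else "outer",el)
s=S(673-380,0)
print("relay side",plane("side",S(285,300),.0745))
```

```text
grip [0.5419 0.1332 0.2306] 0.0017109701742669568 clip [0.6489 0.0391 0.2436] 0.0009601515567089318
hole@.242 corners [0.6027 0.078  0.242 ] [0.6032 0.0735 0.242 ]
knob mid [0.6044 0.0786] 2.414743560780469 0.19152047492105112
top outer ((606.18701171875, 76.52289581298828), (120.82559204101562, 124.94190216064453), 153.97503662109375)
side outer ((602.514404296875, 65.10887145996094), (132.8719482421875, 170.79832458496094), 164.39044189453125)
relay side [0.6004 0.073  0.0745]
```

Run:
```python
from h import *
np.set_printoptions(precision=4,suppress=True)
u=np.array([np.cos(2.418),np.sin(2.418)]);v=np.array([-u[1],u[0]])
from scipy.ndimage import map_coordinates
def proj(n,X):
    c=camera_info(n);K=np.array([[c['fx'],0,c['cx']],[0,c['fy'],c['cy']],[0,0,1]])
    return cv2.projectPoints(np.array(X,float),cv2.Rodrigues(np.array(c['R']))[0],np.array(c['t']),K,c['dist_coeffs'])[0][:,0]
# radial profiles in plane z=.242 : hole edge = last strongest dark->white step outward between r=38..60mm
for n,C in(("top",(.6027,.078)),("side",(.6032,.0735))):
    im=cv2.cvtColor(cv2.imread(f"pics/{n}3.png"),cv2.COLOR_BGR2HSV).astype(float);sc=im[...,2]-2*im[...,1]
    r=np.arange(.036,.062,.0005);E=[]
    for th in np.linspace(0,2*np.pi,72,endpoint=False):
        d=np.cos(th)*u+np.sin(th)*v;X=np.c_[np.array(C)+r[:,None]*d,np.full(len(r),.242)]
        p=proj(n,X);pr=map_coordinates(sc,[p[:,1],p[:,0]],order=1);g=pr[6:]-pr[:-6];i=g.argmax()
        E.append((r[i+3]*np.cos(th),r[i+3]*np.sin(th)))
    E=np.array(E,np.float32)*1000;rr=np.hypot(*E.T);print(n,rr.round(0)[::3]);(c,ax,an)=cv2.fitEllipseDirect(E);
    w=np.array(C)+c[0]/1000*u+c[1]/1000*v;print("centre",w,"axes",ax,"angle from u",an)
```

```text
top [50. 50. 49. 48. 48. 48. 48. 49. 49. 50. 50. 51. 51. 51. 51. 51. 52. 51.
 52. 51. 49. 50. 50. 50.]
centre [0.6041 0.0782] axes (99.64781188964844, 100.35364532470703) angle from u 117.82200622558594
side [49. 48. 47. 47. 48. 47. 46. 47. 46. 46. 46. 47. 60. 59. 50. 51. 52. 54.
 52. 54. 52. 45. 46. 48.]
centre [0.6067 0.0742] axes (95.2257308959961, 102.70097351074219) angle from u 111.43657684326172
```

The top-view hole rim maps to a 99.6 × 100.4 mm circle at ring-face height, so the lens is level. Its centre is about 3–6 mm from the relay's, most of it radial offset that the swivel cannot remove. The arm is clear of everything, so I'm handing in.

```bash
python3 -c "
from station import ticket,arm
print(ticket.finish_job(),arm.read_time())"
```

```text
the job is handed in; nothing more can be done
the job is handed in; nothing more can be done
```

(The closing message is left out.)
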